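Take the sample board out of the lever-arch file

ROBOT

A 7-joint arm with a two-finger parallel gripper is mounted at the origin on the work surface; the furniture and walls round the work are solid. World frame = base frame: x ahead of the robot, y to its left, z up, the work surface at z = 0. Lengths are in m, angles in degrees, forces in N, time in s.
With the tool pointing down it reaches from about 0.425 to 0.925 m from the base axis. Payload 6.8 kg.
Tool frame: the origin (TCP) lies between the finger pads; the fingertips stand 14 mm ahead of it and the grasp point (between the pads) lies 5 mm behind it (bot.tips_ahead is the distance from the TCP to the fingertips, in m); y points along the fingers, z is the direction in which the jaws open and shut, and the axes are right-handed (so a half turn about y gives the same grasp; the last joint's range is limited). The gripper opens to 85 mm and grips with 20 to 120 N. Pads are 22 mm wide; open, the fingers measure 114 mm over their backs; the gripper's body (76 mm by 85 mm) begins 54 mm behind the grasp point. The pads swing forward as they close: fully open they stand 13 mm farther back than shut.
Start: joints at [60.269, 27.33, 1.283, 89.118, -0.659, 63.558, -4.761], TCP at [0.27, -0.619, 0.245] pointing down, gripper open.
Joint ranges: [-169.35, 169.35], [-19.33, 120.38], [-80.79, 83.38], [13.8, 139.57], [-78.32, 258.32], [9.67, 109.79], [-169.56, 169.56]. Speed limits (degrees/s): [136.94, 136.94, 180, 180, 180, 180, 180].

INTERFACE

Orientations are given as [roll, pitch, yaw] about the fixed x, y, z axes, in that order (R = Rz(yaw) Ry(pitch) Rx(roll)).
In Python, from plant import bot gives the robot as it stands.
- The arm moves only by the shell command python3 -m pendant 'ROWS' [FORCE]. ROWS is JSON, a list of rows, each a list of 7 numbers: the finger opening in m, from 0 to 0.0854, then the shift along the tool's x, y, z in m, then the turn, a rotation vector about the tool's x, y, z in rad. A call has 1 to 12 rows; each row is the pose to reach, as a shift and turn from the pose commanded when the call began, along the tool's axes at that moment; what a row does not reach only later rows make up. A row lasts 1/12 s, in which the tool goes at most 41.7 mm and 7.16 degrees, less where a joint would pass 70% of its speed; a pose out of reach is approached as far as the arm can. A call with a gripper value outside its range is refused whole. The fingers move at their own pace and stop on an object; FORCE is the grip in N (left out, the last holds). Time passes only in rows, so rows that repeat a pose let the fingers close. It gives the time, the measured TCP pose, the force and the opening at its end, in the units of the state.
- bot.sense(): the state, without advancing time (a new reading comes with each control period).
- bot.snapshot(name): name is "side" or "top" or "wrist"; returns a dict with "pixels" (400x640x3 uint8, red, green, blue), "z_map" (400x640 float32, m along the optical axis (not along the pixel's ray), 0 where there is no reading), "mtx" (3x3 intrinsics, pixels), "k1" (the pictures are not rectified: a ray, as slopes to the right and down, at radius r is drawn at 1 + k1 r^2 times it, then the intrinsics apply), "cam_to_world" (4x4, takes a point from camera to world coordinates); the wrist camera has in their place "mount" (4x4, takes a point from camera to tool coordinates, whose origin is the TCP and whose axes are the tool frame's). Camera axes: x right, y down, z forward; pixel columns grow to the right and rows downward; lengths in m; the calibration is good to about 2 mm. A picture is of the moment at which its call begins: read the wrist's pose just before it.
- bot.close_job(): hands the job in, once; it reports no verdict.
The state is a dict: "t": time; "joint_positions": joint angles; "joint_velocities": joint speeds; "joint_efforts": joint torques, N m; "eef_pos": TCP position; "tool_rot": TCP orientation; "wrist_force": force on the tool from outside, world axes, zero at the start; "wrist_torque": the same for the moment, N m; "finger_gap": opening from 0.0 (shut) to 1.0 (fully open).
Only numpy, scipy, OpenCV 4.12 (cv2) and the standard library are available. Lean on these libraries where they do the work, as an engineer would, in place of code of your own. Each camera call takes 0.05 s, during which the arm holds its last target.

TASK

Take the punched sample board out of the lever-arch file: lift the file's lever all the way up so that the rings spring open, draw the board off the posts and lay it flat on the floor of the tray, grip strip upwards, without dropping it. Then press the lever right down again so that the rings are fully shut. Do not push the duck, the roll of tape or the clay pots from their places.

Things in the scene. Friction and masses are not known exactly. Their poses are not given: they have to be found in the camera images.
- file_stand: Fixed wooden stand of the file. Its board (230 mm deep, 190 wide) rises 25 degrees towards its +x; y left, z up. Origin on the table. Slope frame: starts 75 mm above the origin; u = (cos 25, 0, sin 25) up the slope, v = y, n = (-sin 25, 0, cos 25) square off it. Surface n = 0 from u -130 to 100 mm; under the sample board lie fixed sheets, 6 mm thick.
- arch_lever (a joint): Lever hinge, rad: 0 = down, home; 1.3 = fully up. Axis along the stand's y through lever_pivot. At 0 the lever points down the slope (-u); raised, its free end swings up and towards +u until it stands almost along n. An over-centre spring snaps it to the nearer end (changes over at about 0.65 rad); about 5 N at the lever's end overcomes it.
- ring_arches (a joint): Opening of the two steel arches, rad, always 0.7 x the lever's angle: 0 = shut over the post tips (trapping the board; 48 mm high along n), 0.91 = open. They pivot at v = 58, n = 7 mm and swing open towards +v, away from the board, nowhere higher than n = 57 mm.
- lever_tip (a point): Centre of the black thumb piece on the lever's free end: 14 mm wide along the stand's y (pinch it there), 26 mm long, 10 mm thick; the bar behind it is 9 mm wide. With the lever down: u = -115, v = 58, n = 24 mm, that is 70 mm down the slope and 10 mm further off it than lever_pivot. It turns with the lever.
- post_tip (a point): Tip of the lower of two fixed steel posts, 6.4 mm thick, that stand along n at u = -25 and u = 55 mm, v = 30 mm, with their tips at n = 40 mm; they pass through the board's holes.
- lever_pivot (a point): Point on the lever's hinge axis, at u = -45, v = 58, n = 14 mm of the stand's slope; axes as the stand's.
- sample_board: Loose plywood board, 130 mm along its x, 120 mm along y, 6 mm thick, about 140 g, with 13 mm holes at x = -40 and +40, y = +46 mm and a grip strip on top. Origin: centre of its underside; z out of its top. It starts on the sheets with the posts in its holes, its x, y, z along u, v, n; drawn 35 mm along n it is off the posts.
- board_grip (a point): Middle of the board's grip strip: 60 mm along the board's y, 14 mm wide along its x (pinch it there), 24 mm high above the board's top face; the point lies 18 mm above the board's underside. Axes as the board's.
- tray: Open wooden tray (fixed), 190x190 mm outside, walls 5 mm thick and 30 mm high, floor 5 mm thick. Origin: centre of its underside; z up.
- rubber_duck: Bystander: yellow rubber duck, 56x46x42 mm; origin at the centre of its underside.
- floral_tape_0: Bystander: flat green roll of stem tape, 58 mm across, 13 mm high; origin at the centre of its underside.
- mini_pot_0: Bystander: clay pot, 64 mm across, 50 mm high; origin at the centre of its underside.
- mini_pot_1: Bystander: clay pot, 58 mm across, 45 mm high; origin at the centre of its underside.
There are look-alikes about, which are no part of the job. What is shaped like the sample_board but orange is not meant.

How it is judged (in metres and radians):
On the way, in this order (a step that is already met when the one before it is completed fails the run):
1. the lever is fully up and the rings are open (value of joint arch_lever above 1.15 rad and value of joint ring_arches above 0.78 rad), for 0.2 s.
2. the board lies flat in the tray, let go, while the rings are still open (x of sample_board in the frame of tray between -0.06 and 0.06 m and y of sample_board in the frame of tray between -0.06 and 0.06 m and z of sample_board in the frame of tray below 0.012 m and angle between sample_board's own z axis and vertical below 0.1 rad and value of joint ring_arches above 0.6 rad and contact force between the fingers and sample_board below 0.1 N), for 0.2 s.
At the end, for the whole second after the job is handed in: The lever is home (below 0.08 rad) and the rings are shut (below 0.06 rad); the board lies at rest flat on the tray's floor, grip strip up (its underside less than 12 mm above the tray's underside, tilt below 0.1 rad, its centre within 60 mm of the tray's centre along both sides of the tray) (x of sample_board in the frame of tray between -0.06 and 0.06 m and y of sample_board in the frame of tray between -0.06 and 0.06 m and z of sample_board in the frame of tray below 0.012 m and angle between sample_board's own z axis and vertical below 0.1 rad and value of joint arch_lever below 0.08 rad and value of joint ring_arches below 0.06 rad and linear speed of sample_board below 0.03 m/s); the robot touches nothing.
It fails at once if the board is dropped (moving faster than 0.7 m/s while no finger holds it) (linear speed of sample_board above 0.7 m/s and contact force between the fingers and sample_board below 0.1 N).
It fails at once if the duck, the roll of tape or a clay pot is pushed more than 30 mm from its place (distance of any of rubber_duck, floral_tape_0, mini_pot_0, mini_pot_1 from where it was at the start of the episode above 0.03 m).
It also fails if it takes over 72 s, if anything falls off the work surface, if the arm or the gripper's body presses on something with over 40 N, if the wrist force passes 120 N, or if a joint passes its speed limit or range.

## Working session

There is one attempt and no reset: what is moved stays moved. The work goes in short steps, Python scripts to look and compute and a shell command to move; the robot and the scene stay as the last step left them, time stands still between calls to the robot, and variables do not carry over. Pictures are saved under pics/ and viewed, and the job is handed in when it is done.

```bash
ls; mkdir -p pics; python3 - <<'E'
from plant import bot
import cv2,numpy as np
s=bot.sense();print({k:np.round(v,3).tolist() for k,v in s.items()})
for n in ["side","top","wrist"]:
    d=bot.snapshot(n);np.savez(f"pics/{n}0.npz",**d)
    cv2.imwrite(f"pics/{n}0.png",d["pixels"][:,:,::-1])
    print(n,d["mtx"].tolist(),d["k1"],np.round(d.get("cam_to_world",d.get("mount")),3).tolist())
E
```

```text
pics
{'t': 0.0, 'joint_positions': [60.268, 27.378, 1.281, 89.178, -0.658, 63.558, -4.763], 'joint_velocities': [-0.057, -0.071, 0.013, -0.097, -0.08, 0.009, -0.101], 'joint_efforts': [-0.001, -59.645, 1.608, -28.12, 0.013, 0.009, -0.0], 'eef_pos': [0.269, -0.618, 0.244], 'tool_rot': [-90.105, -0.009, -156.462], 'wrist_force': [-0.626, 0.36, 0.362], 'wrist_torque': [0.013, 0.029, -0.06], 'finger_gap': 0.999}
side [[409.98015624184706, 0.0, 322.1458610422949], [0.0, 409.98015624184706, 194.99905033261194], [0.0, 0.0, 1.0]] -0.021967290637972522 [[-1.0, -0.019, 0.011, 0.494], [-0.019, 0.483, -0.875, 0.76], [0.011, -0.875, -0.484, 0.492], [0.0, 0.0, 0.0, 1.0]]
top [[514.8762207025177, 0.0, 322.00901270500697], [0.0, 514.8762207025177, 202.1939481084507], [0.0, 0.0, 1.0]] -0.14675083801795002 [[-0.006, -0.992, 0.126, 0.373], [-1.0, 0.009, 0.023, 0.013], [-0.024, -0.126, -0.992, 1.145], [0.0, 0.0, 0.0, 1.0]]
wrist [[305.5640774654474, 0.0, 323.1316426781319], [0.0, 305.5640774654474, 198.05808148443293], [0.0, 0.0, 1.0]] -0.038075625835901086 [[0.001, 0.949, 0.314, -0.082], [-0.001, -0.314, 0.949, -0.13], [1.0, -0.001, 0.001, -0.001], [0.0, 0.0, 0.0, 1.0]]
```

View pics/top0.png

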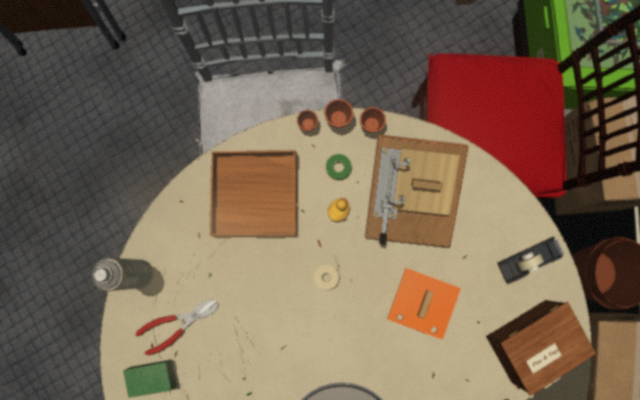

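View pics/side0.png

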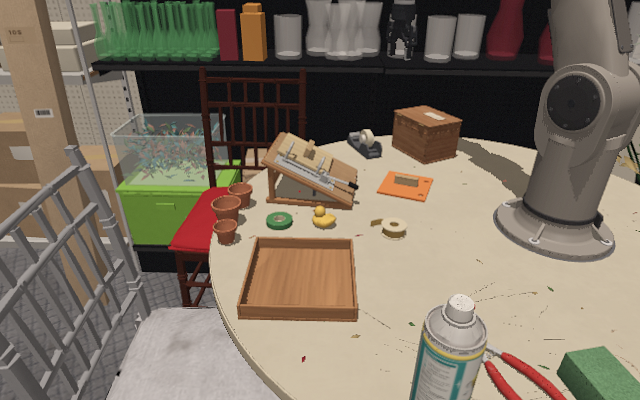

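View pics/wrist0.png

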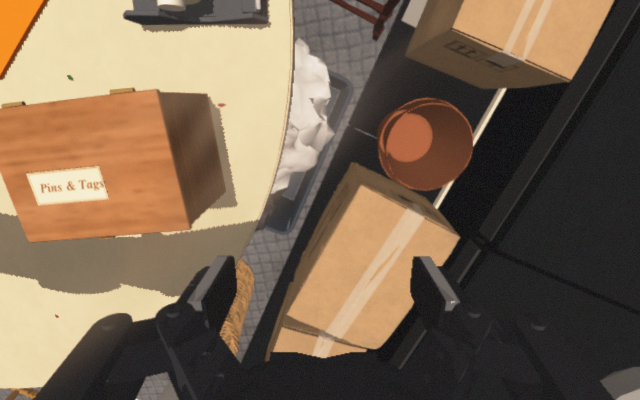

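Top view: the candidates for the sample board are the plywood board on the file at (428,185) and the orange look-alike at (424,303). I choose the plywood one, on the posts. The lever tip is black, at (383,240). The tray is at (255,194), the duck at (339,210), the green tape at (339,167), a beige roll at (326,277) and the pots at (308,121), (340,113) and (373,121). A close crop next.

```bash
cat > h.py <<'E'
import numpy as np,cv2
from plant import bot
def ray(d,px):
    px=np.array(px,float).reshape(-1,1,2)
    K=np.asarray(d["mtx"]);k1=float(d["k1"])
    x=cv2.undistortPoints(px,K,np.array([k1,0,0,0,0.]))[:,0]
    return np.c_[x,np.ones(len(x))]
def pose_w(s):
    from scipy.spatial.transform import Rotation as R
    T=np.eye(4);T[:3,:3]=R.from_euler('xyz',s["tool_rot"],degrees=True).as_matrix();T[:3,3]=s["eef_pos"];return T
def c2w(d): return np.asarray(d["cam_to_world"]) if "cam_to_world" in d else d["T"]@np.asarray(d["mount"])
def onz(d,px,z):
    T=c2w(d);r=ray(d,px)@T[:3,:3].T;o=T[:3,3];return o+r*((z-o[2])/r[:,2])[:,None]
def dep(d,px):
    T=c2w(d);px=np.array(px,float).reshape(-1,2)
    z=np.array([np.median(d["z_map"][int(round(v))-1:int(round(v))+2,int(round(u))-1:int(round(u))+2]) for u,v in px])
    return (ray(d,px)*z[:,None])@T[:3,:3].T+T[:3,3]
def cloud(d):
    h,w=d["z_map"].shape;v,u=np.mgrid[:h,:w];z=d["z_map"].ravel()
    T=c2w(d);return ((ray(d,np.c_[u.ravel(),v.ravel()])*z[:,None])@T[:3,:3].T+T[:3,3]).reshape(h,w,3)
def snap(n):
    s=bot.sense();d=dict(bot.snapshot(n));d["T"]=pose_w(s);return d
E
python3 - <<'E'
from h import *
d=dict(np.load("pics/top0.npz"));im=d["pixels"][:,:,::-1]
cv2.imwrite("pics/c1.png",cv2.resize(im[120:270,345:495],None,fx=4,fy=4,interpolation=cv2.INTER_CUBIC))
d2=dict(np.load("pics/side0.npz"));im=d2["pixels"][:,:,::-1]
cv2.imwrite("pics/c2.png",cv2.resize(im[125:215,255:365],None,fx=6,fy=6,interpolation=cv2.INTER_CUBIC))
print(dep(d,[[383,241],[428,185],[255,194],[339,210],[339,167]]).round(3))
E
```

```text
[[ 0.428 -0.091  0.05 ]
 [ 0.537 -0.179  0.115]
 [ 0.538  0.19   0.003]
 [ 0.498  0.001  0.022]
 [ 0.598  0.    -0.   ]]
```

View pics/c1.png

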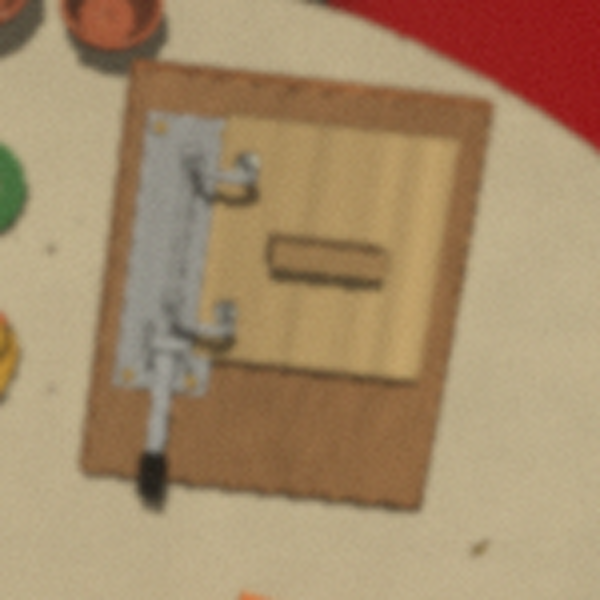

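View pics/c2.png

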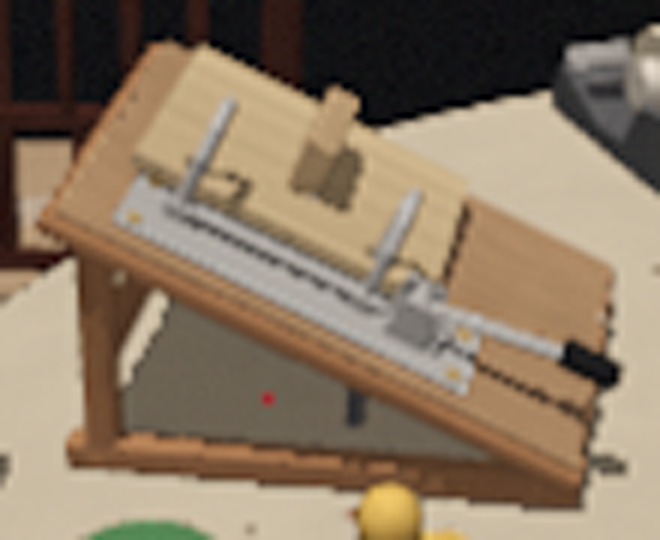

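Crop: the board on the file is plywood coloured, pierced by posts and arches, with the grip strip at about (427,186). Stand corners are at (379,135), (468,145), (450,247) and (365,237).

```bash
cat > geo.py <<'E'
from h import *
d=dict(np.load("pics/top0.npz"))
c=np.array([[378.75,135.5],[468,145.5],[450,247],[365.5,237.5]])
s25,c25=np.sin(np.radians(25)),np.cos(np.radians(25))
U=np.array([.1,.1,-.13,-.13]);V=np.array([.095,-.095,-.095,.095])
W=np.array([onz(d,c[i],.075+U[i]*s25)[0] for i in range(4)])
L=np.c_[U*c25,V]
a=L-L.mean(0);b=W[:,:2]-W[:,:2].mean(0)
yaw=np.arctan2((a[:,0]*b[:,1]-a[:,1]*b[:,0]).sum(),(a*b).sum())
Rz=np.array([[np.cos(yaw),-np.sin(yaw),0],[np.sin(yaw),np.cos(yaw),0],[0,0,1]])
o=np.r_[W[:,:2].mean(0)-Rz[:2,:2]@L.mean(0),0]
Rs=Rz@np.array([[c25,0,-s25],[0,1,0],[s25,0,c25]])
def sl(u,v,n): return o+[0,0,.075]+Rs@np.array([u,v,n])/1000
E
cat > t.py <<'E'
from geo import *
print("W",W.round(4).tolist(),"yaw",np.degrees(yaw),"o",o)
print("resid",(b-a@Rz[:2,:2].T).round(4).tolist())
for n,p in dict(tip=(-115,58,24),piv=(-45,58,14),post=(-25,30,40),post2=(55,30,40),grip=(15,-16,24)).items(): print(n,sl(*p).round(4))
# check via depth cloud : slope plane & board
C=cloud(d);P=C.reshape(-1,3)
q=(P-o-[0,0,.075])@Rs*1000
def chk(u0,u1,v0,v1,lo=-15,hi=60):
    m=(q[:,0]>u0)&(q[:,0]<u1)&(q[:,1]>v0)&(q[:,1]<v1)&(q[:,2]>lo)&(q[:,2]<hi);return m.sum(),np.median(q[m],0).round(1)
print("slope bare",chk(-110,-65,-80,20),"board",chk(-30,60,-70,-50))
hsv=cv2.cvtColor(d["pixels"],cv2.COLOR_RGB2HSV)
m=(hsv[...,2]<50);m=m&(np.abs(C[...,0]-.43)<.04)&(np.abs(C[...,1]+.09)<.04)
yy,xx=np.nonzero(m);print("tip blob",len(xx),xx.mean(),yy.mean(),C[m].mean(0), ((C[m].mean(0)-o-[0,0,.075])@Rs*1000).round(1))
cv2.imwrite("pics/tray.png",cv2.resize(d["pixels"][135:255,195:365,::-1],None,fx=4,fy=4,interpolation=cv2.INTER_CUBIC))
# grip strip
m=(np.abs(q[:,0]-15)<40)&(np.abs(q[:,1]+14)<45)&(q[:,2]>24)&(q[:,2]<45);print("strip",m.sum(),q[m].mean(0),q[m].min(0),q[m].max(0))
E
python3 t.py
```

```text
W [[0.6402, -0.0808, 0.1173], [0.6182, -0.2646, 0.1173], [0.4144, -0.2409, 0.0201], [0.4373, -0.0559, 0.0201]] yaw -6.87796509506316 o [ 0.54104155 -0.1621767   0.        ]
resid [[-0.0022, -0.0021], [-0.0014, 0.0027], [0.0017, 0.0015], [0.0019, -0.0021]]
tip [ 0.4344 -0.0909  0.0482]
piv [ 0.5016 -0.099   0.0687]
post [ 0.5054 -0.1277  0.1007]
post2 [ 0.5773 -0.1363  0.1345]
grip [ 0.5426 -0.1785  0.1031]
slope bare (np.int64(892), array([-87.3, -29.8,   0.1])) board (np.int64(405), array([ 15.4, -59.8,  12.1]))
tip blob 37 382.7027027027027 238.3783783783784 [ 0.43319817 -0.09032325  0.05282434] [-114.2   58.4   28.8]
strip 242 [ 15.19685913 -14.04398867  34.60709248] [-22.94019473 -46.41425563  24.41661815] [54.90960835 30.76337163 42.32401469]
```

View pics/tray.png

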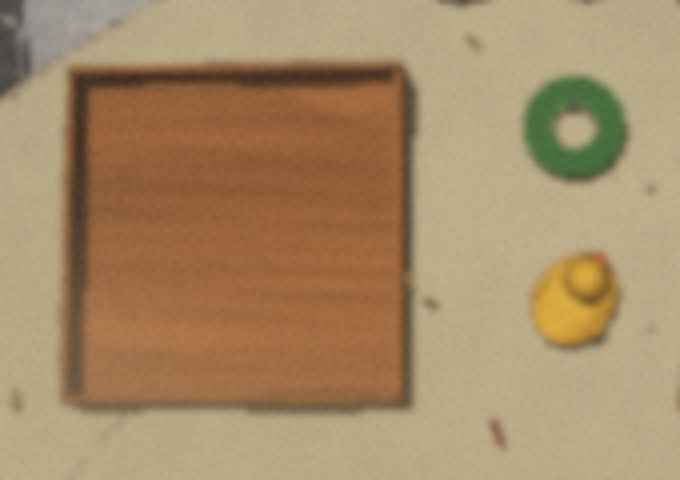

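```bash
cat >> geo.py <<'E'
tc=np.array([[70,66],[404,64],[410,404],[63,404]])/4+[195,135]
TW=onz(d,tc,.03)[:,:2];tray=TW.mean(0)
def ang(p): return np.degrees(np.arctan2(p[1],p[0]))
tyaw=[ang(TW[0]-TW[3]),ang(TW[1]-TW[2]),ang(TW[0]-TW[1])-90,ang(TW[3]-TW[2])-90]
from scipy.spatial.transform import Rotation as R
ys=np.degrees(yaw)
def go(p,Rg,T=None):
    "shift and turn in the tool axes from now to TCP at p"
    if T is None: T=pose_w(bot.sense())
    r=T[:3,:3]
    print("shift",(r.T@(np.asarray(p)-T[:3,3])).round(4).tolist(),"turn",R.from_matrix(r.T@Rg).as_rotvec().round(4).tolist())
def down(y): return R.from_euler('xyz',[-90,0,y],degrees=True).as_matrix()
def lev(th):
    a=np.arctan2(10,70)+th;r=np.hypot(70,10);return sl(-45-r*np.cos(a),58,14+r*np.sin(a))
E
python3 - <<'E'
from geo import *
print("tray",tray,tyaw,[np.linalg.norm(TW[i]-TW[(i+1)%4]) for i in range(4)])
for px,z in ([339,210],.02),([339,167],.013),([340,113],.05),([373,121],.045),([308,121],.045): print(px,onz(d,px,z)[0].round(3))
go(lev(0)+[0,0,.13],down(ys+180))
E
```

```text
tray [0.5361337  0.18839997] [np.float64(0.06877662812134389), np.float64(1.007239839835505), np.float64(-0.5585624995512006), np.float64(-0.3005582076868194)] [np.float64(0.18781768913838795), np.float64(0.18849602369260474), np.float64(0.19089768701021304), np.float64(0.1892966004106232)]
[339, 210] [0.498 0.001 0.02 ]
[339, 167] [0.596 0.    0.013]
[340, 113] [ 0.71  -0.003  0.05 ]
[373, 121] [ 0.692 -0.076  0.045]
[308, 121] [0.694 0.068 0.045]
shift [-0.362, 0.0669, -0.4177] turn [0.0013, 0.5309, 0.0005]
```

```bash
R='x'; python3 -m pendant '[[0.085,-0.12,0.0,-0.14,0,0.18,0],[0.085,-0.24,0.02,-0.28,0,0.35,0],[0.085,-0.362,0.067,-0.418,0,0.53,0],[0.085,-0.362,0.067,-0.418,0,0.53,0],[0.085,-0.362,0.067,-0.418,0,0.53,0],[0.085,-0.362,0.067,-0.418,0,0.53,0],[0.085,-0.362,0.067,-0.418,0,0.53,0],[0.085,-0.362,0.067,-0.418,0,0.53,0],[0.085,-0.362,0.067,-0.418,0,0.53,0],[0.085,-0.362,0.067,-0.418,0,0.53,0],[0.085,-0.362,0.067,-0.418,0,0.53,0],[0.085,-0.362,0.067,-0.418,0,0.53,0]]' 30
python3 -m pendant '[[0.085,0,0,0,0,0,0],[0.085,0,0,0,0,0,0]]'
python3 - <<'E'
from geo import *
s=bot.sense();print(s["eef_pos"],s["tool_rot"],s["t"],s["joint_positions"])
go(lev(0)+[0,0,.13],down(ys+180))
d=snap("wrist");np.savez("pics/w1.npz",**d);cv2.imwrite("pics/w1.png",d["pixels"][:,:,::-1])
E
```

```text
t: 1.15
eef_pos: [0.4175, -0.1438, 0.1861]
tool_rot: [-90.0, 0.0, 173.1]
wrist_force: [1.4, -0.8, 0.5]
finger_gap: 0.995
t: 1.32
eef_pos: [0.4178, -0.1433, 0.1859]
tool_rot: [-90.0, -0.0, 173.5]
wrist_force: [0.2, -0.8, 0.0]
finger_gap: 0.998
[ 0.41784734 -0.14326193  0.18591446] [-9.00270375e+01 -3.24596755e-02  1.73500542e+02] 1.3167 [ 18.41962763  10.11907312  -8.37823014 122.74747562   1.962654
  47.29013976 -87.661939  ]
shift [-0.0106, 0.0078, -0.0539] turn [0.0005, 0.0066, 0.0006]
```

```bash
python3 -m pendant '[[0.06,-0.011,0.008,-0.054,0,0,0],[0.06,-0.011,0.008,-0.054,0,0,0],[0.06,-0.011,0.008,-0.054,0,0,0],[0.06,-0.011,0.008,-0.054,0,0,0],[0.06,-0.011,0.008,-0.054,0,0,0]]'
python3 - <<'E'
from geo import *
s=bot.sense();print(s["eef_pos"],s["tool_rot"],s["t"],s["joint_positions"].round(1))
go(lev(0)+[0,0,.004],down(ys+180))
d=snap("wrist");np.savez("pics/w2.npz",**d);cv2.imwrite("pics/w2.png",d["pixels"][:,:,::-1])
C=cloud(d);m=(cv2.cvtColor(d["pixels"],cv2.COLOR_RGB2HSV)[...,2]<60)&(np.linalg.norm(C-lev(0),axis=2)<.025)
yy,xx=np.nonzero(m);q=(C[m]-o-[0,0,.075])@Rs*1000;print(len(xx),xx.mean(),yy.mean(),np.median(q,0),q.min(0),q.max(0))
E
```

```text
t: 1.78
eef_pos: [0.4343, -0.0953, 0.1782]
tool_rot: [-90.0, -0.0, 173.0]
wrist_force: [0.6, -0.9, -0.7]
finger_gap: 0.71
[ 0.43429615 -0.09527697  0.17817192] [-8.99580546e+01 -1.51178499e-02  1.73009888e+02] 1.7833 [ 13.7  11.2 -10.4 122.7   2.8  46.3 -95.5]
shift [0.0004, 0.126, -0.0045] turn [-0.0007, -0.002, 0.0003]
390 318.26153846153846 193.27948717948718 [-111.10341919   58.91224376   29.59831019] [-125.67789522   48.8859215     0.4542689 ] [-100.55216169   66.07066206   31.43741709]
```

View pics/w2.png

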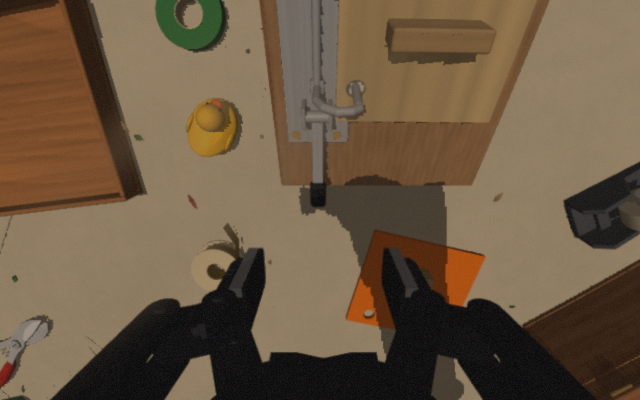

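Wrist view: the thumb piece is at (318,193), at v≈59 as predicted, and the fingers straddle it.

```bash
python3 -m pendant '[[0.06,0,0.03,0,0,0,0],[0.06,0,0.06,0,0,0,0],[0.06,0,0.09,0,0,0,0],[0.06,0,0.09,0,0,0,0],[0.06,0,0.09,0,0,0,0]]'
python3 - <<'E'
from geo import *
s=bot.sense();print(s["eef_pos"],s["tool_rot"],s["t"])
go(lev(0)+[0,0,.004],down(ys+180))
E
```

```text
t: 2.25
eef_pos: [0.4334, -0.0944, 0.0876]
tool_rot: [-90.0, -0.2, 173.1]
wrist_force: [1.0, -0.3, -0.3]
finger_gap: 0.702
[ 0.4334144  -0.09436703  0.08756138] [-89.97703298  -0.20981066 173.0599595 ] 2.25
shift [-0.0007, 0.0354, -0.0036] turn [-0.0004, -0.0011, 0.0037]
```

```bash
python3 -m pendant '[[0.06,-0.001,0.018,-0.004,0,0,0],[0.06,-0.001,0.035,-0.004,0,0,0],[0.06,-0.001,0.035,-0.004,0,0,0],[0.0,-0.001,0.035,-0.004,0,0,0],[0.0,-0.001,0.035,-0.004,0,0,0],[0.0,-0.001,0.035,-0.004,0,0,0],[0.0,-0.001,0.035,-0.004,0,0,0],[0.0,-0.001,0.035,-0.004,0,0,0],[0.0,-0.001,0.035,-0.004,0,0,0]]' 40
python3 - <<'E'
from geo import *
s=bot.sense();print(s["eef_pos"],s["tool_rot"],s["t"],s["wrist_force"])
d=snap("wrist");cv2.imwrite("pics/w3.png",d["pixels"][:,:,::-1])
T=pose_w(s);base=s["eef_pos"]
for k in range(1,11):
    p=base+lev(1.3*k/10)-lev(0); print(k,(T[:3,:3].T@(p-base)).round(4))
E
```

```text
t: 3.0
eef_pos: [0.4371, -0.0907, 0.0545]
tool_rot: [-89.9, 0.1, 173.1]
wrist_force: [-1.1, -3.1, 7.5]
finger_gap: 0.149
[ 0.43707821 -0.09065287  0.05448629] [-8.99372794e+01  1.27753123e-01  1.73106489e+02] 3.0 [-1.10538999 -3.09049354  7.50909382]
1 [ 0.0021 -0.0089  0.    ]
2 [ 0.003  -0.0181  0.    ]
3 [ 0.0027 -0.0273  0.    ]
4 [ 0.0012 -0.0363  0.    ]
5 [-0.0015 -0.0451  0.    ]
6 [-0.0052 -0.0535  0.0001]
7 [-0.0101 -0.0613  0.0001]
8 [-0.0159 -0.0685  0.0001]
9 [-0.0225 -0.0748  0.0001]
10 [-0.03   -0.0802  0.0001]
```

View pics/w3.png

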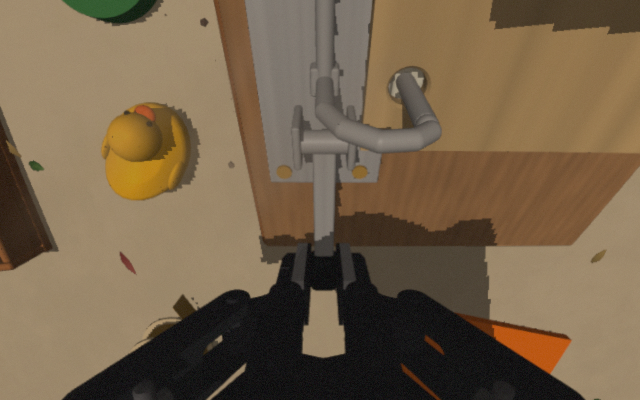

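Wrist view: the thumb piece is held between the pads at (323,265), with the lever bar running straight up from it. Now raising it along its arc.

```bash
python3 -m pendant '[[0,0.002,-0.009,0,0,0,0],[0,0.003,-0.018,0,0,0,0],[0,0.003,-0.027,0,0,0,0],[0,0.001,-0.036,0,0,0,0],[0,-0.0015,-0.045,0,0,0,0],[0,-0.005,-0.0535,0,0,0,0],[0,-0.010,-0.061,0,0,0,0],[0,-0.016,-0.0685,0,0,0,0],[0,-0.0225,-0.075,0,0,0,0],[0,-0.030,-0.080,0,0,0,0],[0,-0.034,-0.082,0,0,0,0],[0,-0.034,-0.082,0,0,0,0]]' 40
python3 - <<'E'
from geo import *
s=bot.sense();print(s["eef_pos"],s["tool_rot"],s["t"],s["wrist_force"],s["finger_gap"])
d=snap("wrist");cv2.imwrite("pics/w4.png",d["pixels"][:,:,::-1])
d=snap("side");cv2.imwrite("pics/s4.png",cv2.resize(d["pixels"][90:240,230:400,::-1],None,fx=4,fy=4))
print(lev(1.3))
E
```

```text
t: 4.05
eef_pos: [0.4706, -0.0946, 0.1363]
tool_rot: [-89.9, -0.0, 173.1]
wrist_force: [-1.4, -4.9, 2.7]
finger_gap: 0.143
[ 0.47058292 -0.09461824  0.13628277] [-8.99306256e+01 -5.85748252e-08  1.73133007e+02] 4.05 [-1.37338604 -4.88633355  2.69857746] 0.14265295964998168
[ 0.46402203 -0.09446595  0.12838315]
```

View pics/w4.png

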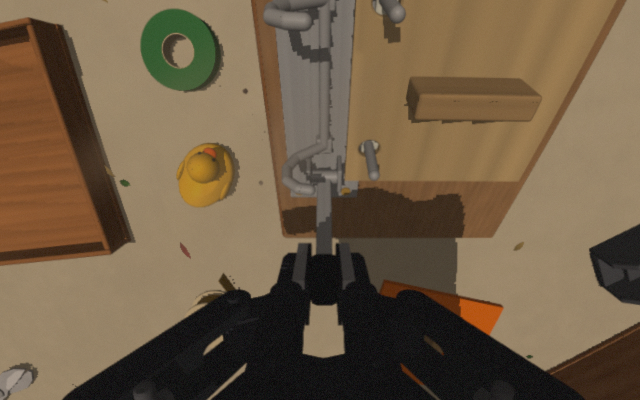

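View pics/s4.png

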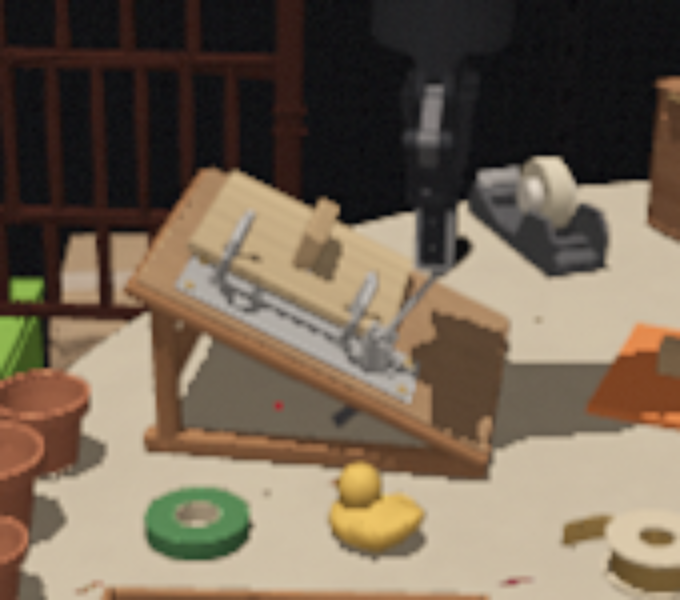

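Both views show the arches swung to +v, clear of the posts, and the lever standing up. I'll release, back straight up and re-check.

```bash
python3 -m pendant '[[0.04,0,0,0,0,0,0],[0.04,0,0,0,0,0,0],[0.04,0,0,0,0,0,0],[0.04,0,-0.03,0,0,0,0],[0.04,0,-0.07,0,0,0,0],[0.04,0,-0.11,0,0,0,0],[0.085,0,-0.11,0,0,0,0],[0.085,0,-0.11,0,0,0,0],[0.085,0,-0.11,0,0,0,0]]'
python3 - <<'E'
from geo import *
s=bot.sense();print(s["eef_pos"],s["tool_rot"],s["t"])
d=snap("wrist");np.savez("pics/w5.npz",**d);cv2.imwrite("pics/w5.png",d["pixels"][:,:,::-1])
C=cloud(d);hsv=cv2.cvtColor(d["pixels"],cv2.COLOR_RGB2HSV)
m=(hsv[...,2]<60)&(np.linalg.norm(C-lev(1.3),axis=2)<.03)
q=(C[m]-o-[0,0,.075])@Rs*1000;print(m.sum(),np.median(q,0),q.min(0),q.max(0))
g=sl(15,-16,24); Rb=np.c_[np.cross(-Rs[:,2],Rs[:,0]),-Rs[:,2],Rs[:,0]]
print(g,R.from_matrix(Rb).as_euler('xyz',degrees=True))
go(g+Rs[:,2]*.10,Rb)
E
```

```text
t: 4.9
eef_pos: [0.4698, -0.0931, 0.2451]
tool_rot: [-90.0, 0.0, 173.2]
wrist_force: [-0.1, 0.7, -1.1]
finger_gap: 0.872
[ 0.46979932 -0.09308319  0.24510966] [-9.00120242e+01  2.86034117e-03  1.73202408e+02] 4.9
440 [-49.60318483  59.52409615  88.41803012] [-57.64794803  52.65227491  70.15759933] [-45.39873021  65.52587268  99.52673552]
[ 0.54255241 -0.17847493  0.10309066] [-65.          0.        -96.8779651]
shift [-0.0407, 0.0505, 0.076] turn [0.3438, -1.5421, 0.343]
```

View pics/w5.png

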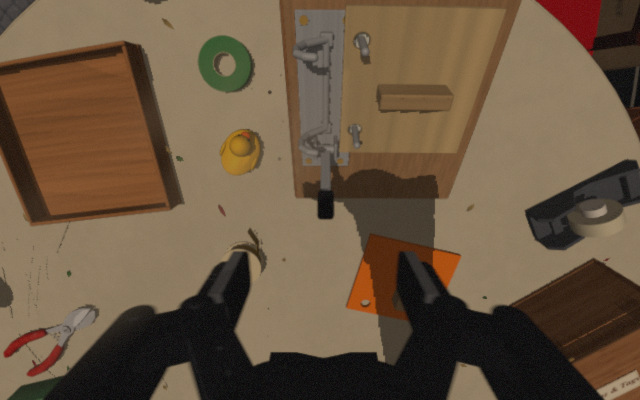

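The lever stands fully up (tip measured at u=-50, n=88) and both arches are off the posts. Next, the grip strip's position from this closer view.

```bash
python3 -m pendant '[[0.085,-0.041,0,0.076,0.03,-0.13,0.03],[0.085,-0.041,0,0.076,0.06,-0.25,0.06],[0.085,-0.041,0,0.076,0.09,-0.38,0.09],[0.085,-0.041,0,0.076,0.12,-0.5,0.12],[0.085,-0.041,0,0.076,0.15,-0.63,0.15],[0.085,-0.041,0,0.076,0.18,-0.75,0.18],[0.085,-0.041,0,0.076,0.2,-0.88,0.2],[0.085,-0.041,0,0.076,0.22,-1.0,0.22],[0.085,-0.041,0,0.076,0.25,-1.13,0.25],[0.085,-0.041,0,0.076,0.28,-1.25,0.28],[0.085,-0.041,0,0.076,0.31,-1.38,0.31],[0.085,-0.041,0,0.076,0.344,-1.54,0.343]]'
python3 - <<'E'
from geo import *
s=bot.sense();print(s["eef_pos"],s["tool_rot"],s["t"],s["joint_positions"].round(1))
d=dict(np.load("pics/w5.npz"));C=cloud(d);q=(C-o-[0,0,.075])@Rs*1000
m=(np.abs(q[...,0]-15)<30)&(np.abs(q[...,1]+16)<42)&(q[...,2]>30)&(q[...,2]<42)
print(m.sum(),np.median(q[m],0),np.percentile(q[m],[3,97],axis=0))
m=(np.abs(q[...,0]-15)<50)&(q[...,1]<-50)&(q[...,1]>-70);print("board n",np.median(q[m],0))
E
```

```text
t: 5.95
eef_pos: [0.5005, -0.1731, 0.2432]
tool_rot: [-66.5, 1.3, -103.3]
wrist_force: [-1.0, 0.6, -1.0]
finger_gap: 0.993
[ 0.50046799 -0.17312918  0.24322317] [ -66.51661829    1.34880683 -103.30422491] 5.95 [ 29.6   4.7 -17.3 124.4   0.9  27.7  -1.6]
1351 [ 17.73175392 -13.06810693  36.54970362] [[  9.78062205 -41.96672539  31.01556809]
 [ 22.7837572   14.39890689  37.9658533 ]]
board n [ 25.52845922 -60.22013394  13.10005776]
```

```bash
cat >> geo.py <<'E'
Rb=np.c_[np.cross(-Rs[:,2],Rs[:,0]),-Rs[:,2],Rs[:,0]]
E
python3 - <<'E'
from geo import *
go(sl(16,-15,80),Rb)
E
```

```text
shift [-0.0008, 0.0894, -0.0176] turn [0.0251, -0.1119, 0.0246]
```

```bash
python3 -m pendant '[[0.06,-0.001,0.02,-0.018,0.025,-0.11,0.025],[0.06,-0.001,0.05,-0.018,0.025,-0.11,0.025],[0.06,-0.001,0.09,-0.018,0.025,-0.11,0.025],[0.06,-0.001,0.09,-0.018,0.025,-0.11,0.025],[0.06,-0.001,0.09,-0.018,0.025,-0.11,0.025],[0.06,-0.001,0.09,-0.018,0.025,-0.11,0.025]]'
python3 - <<'E'
from geo import *
s=bot.sense();print(s["eef_pos"],s["tool_rot"],s["t"],s["joint_positions"].round(1))
d=snap("wrist");np.savez("pics/w6.npz",**d);cv2.imwrite("pics/w6.png",d["pixels"][:,:,::-1])
C=cloud(d);q=(C-o-[0,0,.075])@Rs*1000
m=(np.abs(q[...,0]-15)<30)&(np.abs(q[...,1]+16)<42)&(q[...,2]>32)&(q[...,2]<42)
print(m.sum(),np.median(q[m],0),np.percentile(q[m],[3,97],axis=0))
go(sl(16,-15,30),Rb)
E
```

```text
t: 6.45
eef_pos: [0.5209, -0.1748, 0.1551]
tool_rot: [-65.0, 0.2, -97.3]
wrist_force: [0.4, 0.2, -0.5]
finger_gap: 0.705
[ 0.52093201 -0.17481075  0.15513326] [-64.98547216   0.159005   -97.30741412] 6.45 [ 27.2  14.4 -15.2 127.9   4.8  13.3   1.5]
1975 [ 15.76633478 -11.61324795  36.8084466 ] [[  9.18397041 -41.47163619  34.90644082]
 [ 22.43064002  14.27819604  38.06400888]]
shift [-0.0002, 0.0514, -0.0024] turn [-0.0028, -0.0078, 0.0014]
```

View pics/w6.png

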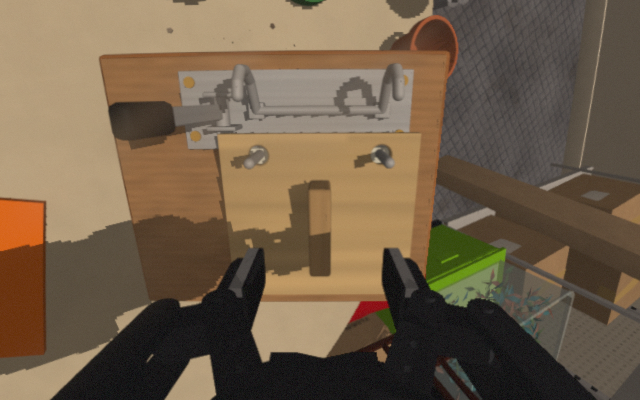

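Wrist view: the strip at (320,228) is centred between the fingers and parallel to the pads, with both posts in open holes at (258,155) and (382,155). Joint 6 is near its lower stop, so I descend in parts.

```bash
python3 -m pendant '[[0.06,0,0.01,-0.002,-0.003,-0.008,0],[0.06,0,0.025,-0.002,-0.003,-0.008,0],[0.06,0,0.025,-0.002,-0.003,-0.008,0]]'
python3 - <<'E'
from geo import *
s=bot.sense();print(s["eef_pos"],s["tool_rot"],s["t"],s["joint_positions"].round(1))
go(sl(16,-15,30),Rb)
E
```

```text
t: 6.75
eef_pos: [0.5305, -0.1764, 0.1319]
tool_rot: [-65.0, -0.1, -96.9]
wrist_force: [-0.1, -0.2, -0.5]
finger_gap: 0.703
[ 0.53046416 -0.17637454  0.13188439] [-6.50205099e+01 -9.23587859e-02 -9.68965892e+01] 6.75 [ 24.9  17.6 -13.1 127.8   7.4  10.3  -0.6]
shift [-0.0004, 0.0253, -0.0001] turn [0.0004, 0.0004, 0.0016]
```

```bash
python3 -m pendant '[[0.04,0,0,0,-0.07,0,0],[0.04,0,0,0,-0.07,0,0],[0.04,0,0,0,-0.07,0,0]]'
python3 - <<'E'
from geo import *
s=bot.sense();print(s["eef_pos"],s["tool_rot"],s["t"],s["joint_positions"].round(1))
go(sl(16,-15,31),Rb)
E
```

```text
t: 7.0
eef_pos: [0.5316, -0.1765, 0.1336]
tool_rot: [-68.8, -0.1, -96.9]
wrist_force: [-0.1, 0.7, -0.3]
finger_gap: 0.467
[ 0.53155354 -0.17650336  0.13364923] [-6.88112419e+01 -9.55257193e-02 -9.68976560e+01] 7.0 [ 24.6  18.  -13.2 125.    7.1  16.4  -0.5]
shift [-0.0004, 0.0255, -0.0001] turn [0.0665, 0.0003, 0.0017]
```

```bash
python3 -m pendant '[[0.04,0,0.01,0,0,0,0],[0.04,0,0.02,0,0,0,0],[0.04,0,0.0255,0,0,0,0],[0.04,0,0.0255,0,0,0,0]]'
python3 - <<'E'
from geo import *
s=bot.sense();print(s["eef_pos"],s["tool_rot"],s["t"],s["joint_positions"].round(1),s["wrist_force"])
T=pose_w(s);print(((T[:3,3]-o-[0,0,.075])@Rs*1000))
d=snap("wrist");cv2.imwrite("pics/w7.png",d["pixels"][:,:,::-1])
E
```

```text
t: 7.33
eef_pos: [0.5383, -0.1771, 0.1062]
tool_rot: [-69.2, -0.0, -96.9]
wrist_force: [0.5, 0.4, -1.1]
finger_gap: 0.471
[ 0.53833255 -0.17713461  0.10624154] [-6.92181175e+01 -3.89261294e-02 -9.69036643e+01] 7.3333 [ 22.7  21.4 -11.3 125.    8.7  13.5  -2.1] [ 0.49264042  0.42287371 -1.13082347]
[ 12.38918412 -15.17467296  28.69405111]
```

View pics/w7.png

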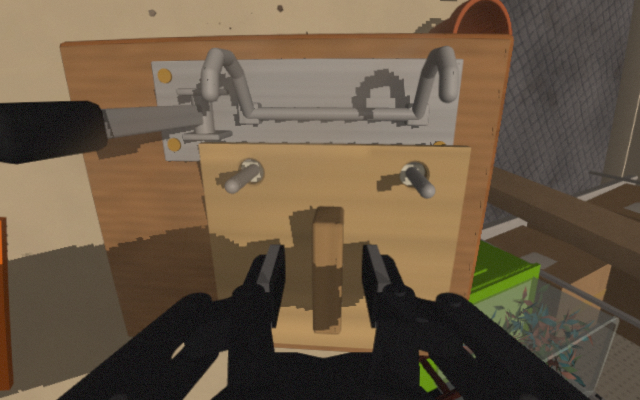

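Wrist view: the strip at (328,268) is between the pads, slightly toward the uphill pad. Correct by +3 mm along tool z, then close.

```bash
python3 -m pendant '[[0.04,0,-0.002,0.003,0.03,0,0],[0.04,0,-0.002,0.003,0.03,0,0],[0.0,0,-0.002,0.003,0.03,0,0],[0.0,0,-0.002,0.003,0.03,0,0],[0.0,0,-0.002,0.003,0.03,0,0],[0.0,0,-0.002,0.003,0.03,0,0],[0.0,0,-0.002,0.003,0.03,0,0],[0.0,0,-0.002,0.003,0.03,0,0]]' 60
python3 - <<'E'
from geo import *
s=bot.sense();print(s["eef_pos"],s["tool_rot"],s["t"],s["joint_positions"].round(1),s["wrist_force"],s["finger_gap"])
T=pose_w(s);print(((T[:3,3]-o-[0,0,.075])@Rs*1000))
d=snap("wrist");cv2.imwrite("pics/w8.png",d["pixels"][:,:,::-1])
go(T[:3,3]+.06*Rs[:,2],T[:3,:3])
E
```

```text
t: 8.05
eef_pos: [0.5408, -0.1777, 0.1115]
tool_rot: [-67.4, -0.1, -96.9]
wrist_force: [-5.3, 2.5, 7.6]
finger_gap: 0.145
[ 0.540823   -0.17773309  0.11150489] [-6.73833467e+01 -7.91927894e-02 -9.69287835e+01] 8.05 [ 23.   20.7 -11.5 125.7   8.9  11.5  -2.3] [-5.29248943  2.54935646  7.62656131] 0.14491420654257053
[ 16.91940249 -15.47060408  32.38904731]
shift [0.0001, -0.06, -0.0025] turn [-0.0, -0.0, -0.0]
```

View pics/w8.png

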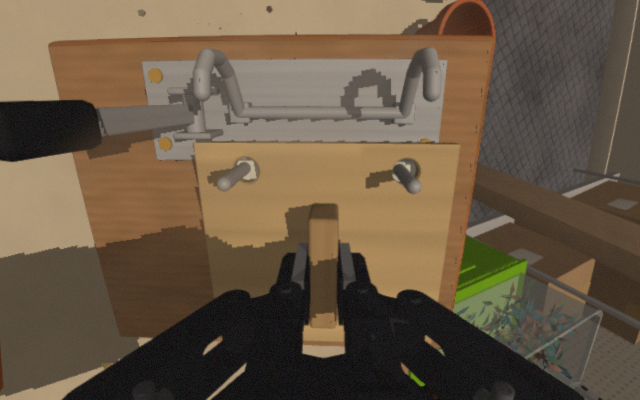

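The strip is held (the opening reads the same as it did on the 14 mm thumb piece). Drawing along n.

```bash
python3 -m pendant '[[0,0,-0.01,-0.0005,0,0,0],[0,0,-0.02,-0.001,0,0,0],[0,0,-0.035,-0.0015,0,0,0],[0,0,-0.05,-0.002,0,0,0],[0,0,-0.065,-0.0025,0,0,0],[0,0,-0.075,-0.003,0,0,0],[0,0,-0.075,-0.003,0,0,0]]' 60
python3 - <<'E'
from geo import *
s=bot.sense();print(s["eef_pos"],s["tool_rot"],s["t"],s["joint_positions"].round(1),s["wrist_force"],s["finger_gap"])
T=pose_w(s);print(((T[:3,3]-o-[0,0,.075])@Rs*1000))
d=snap("wrist");cv2.imwrite("pics/w9.png",d["pixels"][:,:,::-1])
d=snap("side");cv2.imwrite("pics/s9.png",d["pixels"][:,:,::-1])
E
```

```text
t: 8.68
eef_pos: [0.5099, -0.1743, 0.1816]
tool_rot: [-67.2, -0.1, -97.0]
wrist_force: [1.3, -0.6, -1.2]
finger_gap: 0.15
[ 0.50988974 -0.17433349  0.18160742] [-67.18029112  -0.13038549 -96.96044844] 8.6833 [ 29.8  11.4 -17.7 126.3   3.6  20.1   3. ] [ 1.28979623 -0.56546585 -1.21339173] 0.14996919585663326
[ 18.34373752 -15.79988399 109.07445309]
```

View pics/w9.png

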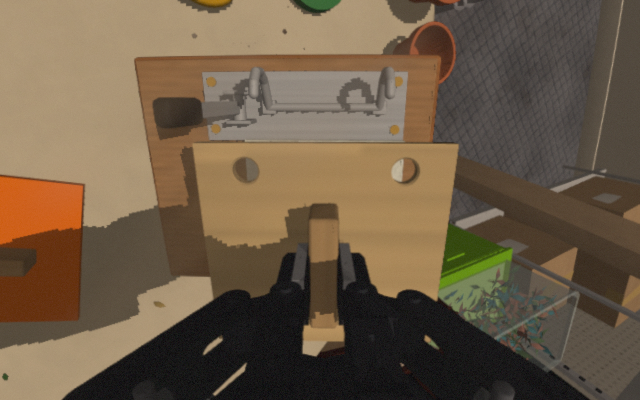

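View pics/s9.png

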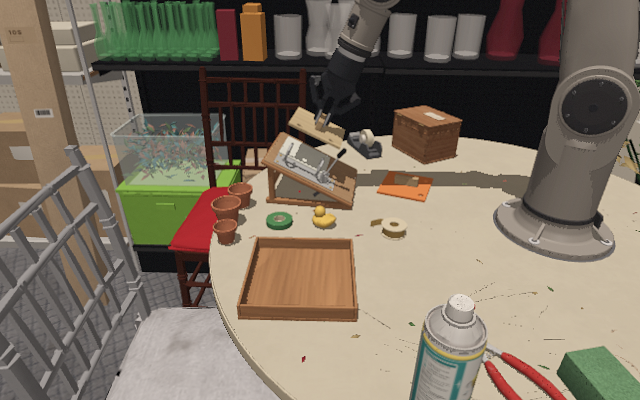

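The board is clear of the posts (light shows through both holes, at (246,170) and (404,170)), and the arches are still open. Raise, level, then carry.

```bash
python3 - <<'E'
from geo import *
T=pose_w(bot.sense());go(T[:3,3]+[0.01,0,.09],T[:3,:3]);go([.52,-.17,.27],down(-90+np.mean(tyaw)))
E
```

```text
shift [-0.0011, -0.0792, 0.0439] turn [0.0, 0.0, 0.0]
shift [-0.0052, -0.0796, 0.0437] turn [-0.3956, -0.1203, 0.0258]
```

```bash
python3 -m pendant '[[0,-0.001,-0.02,0.011,0,0,0],[0,-0.002,-0.04,0.022,0,0,0],[0,-0.004,-0.06,0.033,-0.1,-0.03,0.006],[0,-0.005,-0.08,0.044,-0.2,-0.06,0.012],[0,-0.005,-0.08,0.044,-0.3,-0.09,0.018],[0,-0.005,-0.08,0.044,-0.396,-0.12,0.026],[0,-0.005,-0.08,0.044,-0.396,-0.12,0.026],[0,-0.005,-0.08,0.044,-0.396,-0.12,0.026]]' 60
python3 - <<'E'
from geo import *
s=bot.sense();print(s["finger_gap"],s["joint_positions"].round(1))
go(np.r_[tray,.23],down(-90+np.mean(tyaw)))
E
```

```text
t: 9.45
eef_pos: [0.521, -0.1696, 0.2684]
tool_rot: [-90.1, 0.1, -89.9]
wrist_force: [-1.0, -0.6, -1.5]
finger_gap: 0.146
0.1464311668437144 [ 27.2  15.4 -18.7 104.    5.4  61.6   6.5]
shift [-0.3579, 0.0391, 0.0157] turn [0.0014, 0.0006, -0.002]
```

```bash
python3 -m pendant '[[0,-0.02,0,0.001,0,0,0],[0,-0.05,0,0.002,0,0,0],[0,-0.085,0,0.004,0,0,0],[0,-0.12,0,0.006,0,0,0],[0,-0.155,0,0.007,0,0,0],[0,-0.19,0,0.008,0,0,0],[0,-0.225,0,0.01,0,0,0],[0,-0.26,0,0.012,0,0,0],[0,-0.295,0.01,0.014,0,0,0],[0,-0.325,0.02,0.015,0,0,0],[0,-0.345,0.03,0.016,0,0,0],[0,-0.358,0.039,0.016,0,0,0]]' 60
python3 -m pendant '[[0,0,0,0,0,0,0],[0,0,0,0,0,0,0],[0,0,0,0,0,0,0]]'
python3 - <<'E'
from geo import *
s=bot.sense();print(s["finger_gap"],s["joint_positions"].round(1))
go(np.r_[tray,.06],down(-90+np.mean(tyaw)))
d=snap("wrist");cv2.imwrite("pics/w10.png",d["pixels"][:,:,::-1])
d=snap("side");np.savez("pics/s10.npz",**d);cv2.imwrite("pics/s10.png",d["pixels"][:,:,::-1])
E
```

```text
t: 10.45
eef_pos: [0.5341, 0.1908, 0.2299]
tool_rot: [-90.1, 0.1, -89.8]
wrist_force: [-0.3, -1.0, -1.6]
finger_gap: 0.144
t: 10.7
eef_pos: [0.5356, 0.1864, 0.2312]
tool_rot: [-90.1, 0.0, -90.0]
wrist_force: [0.2, -1.3, -0.5]
finger_gap: 0.149
0.14912169431377864 [ -2.7  20.6 -28.6 103.5  11.3  58.8 -35.6]
shift [-0.002, 0.1712, 0.0007] turn [0.0009, -0.0015, -0.0]
```

View pics/w10.png

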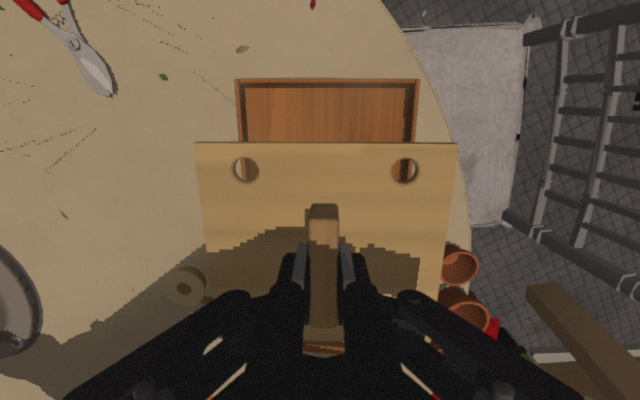

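View pics/s10.png

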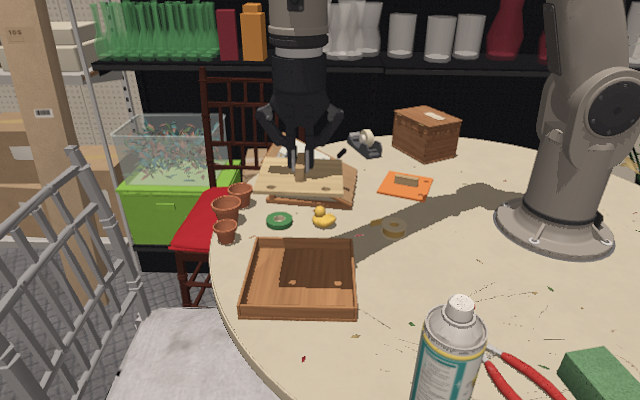

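The board is level over the tray, with its holes on the +y side. Lower.

```bash
python3 -m pendant '[[0,-0.001,0.02,0,0,0,0],[0,-0.002,0.05,0,0,0,0],[0,-0.002,0.08,0,0,0,0],[0,-0.002,0.11,0,0,0,0],[0,-0.002,0.14,0,0,0,0],[0,-0.002,0.155,0,0,0,0],[0,-0.002,0.165,0,0,0,0],[0,-0.002,0.165,0,0,0,0]]' 60
python3 - <<'E'
from geo import *
s=bot.sense();print(s["finger_gap"],s["joint_positions"].round(1))
go(np.r_[tray,.033],down(-90+np.mean(tyaw)))
d=snap("wrist");T=pose_w(s);C=cloud(d)
m=(np.abs(C[...,0]-T[0,3])<.06)&(C[...,1]>T[1,3]+.015)&(C[...,1]<T[1,3]+.06)&(np.abs(C[...,2]-T[2,3]+.02)<.015)
A=np.c_[C[m][:,:2]-T[:2,3],np.ones(m.sum())];print("plane",np.linalg.lstsq(A,C[m][:,2],rcond=None)[0],m.sum())
d=snap("side");cv2.imwrite("pics/s11.png",cv2.resize(d["pixels"][160:340,180:420,::-1],None,fx=3,fy=3))
E
```

```text
t: 11.47
eef_pos: [0.5349, 0.1888, 0.0648]
tool_rot: [-90.2, -0.0, -90.0]
wrist_force: [-0.3, 0.2, -0.4]
finger_gap: 0.148
0.14754936907335972 [ -7.   32.9 -24.2 110.4  19.7  41.  -42.9]
shift [0.0004, 0.0317, 0.0014] turn [0.0036, -0.0013, 0.0004]
plane [ 0.01825936 -0.00829729  0.04619675] 18657
```

View pics/s11.png

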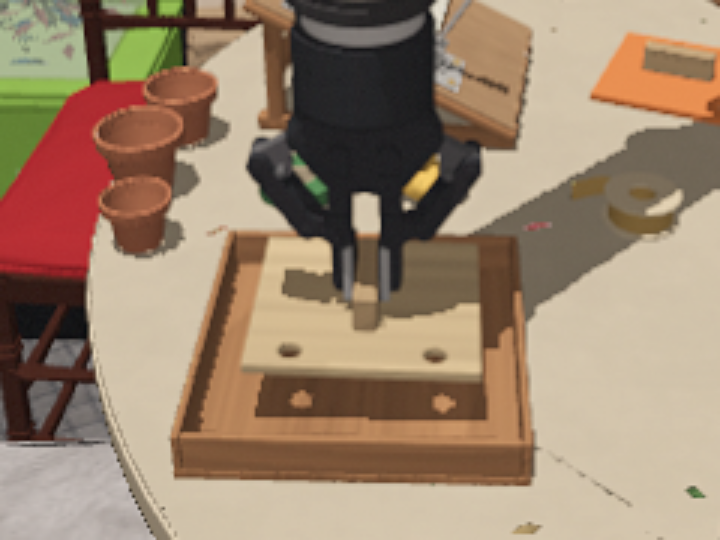

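Level within about 1°, and centred. Its top is about 35 mm above its resting height, so I lower gently.

```bash
python3 -m pendant '[[0,0,0.012,0.001,0,0,0],[0,0,0.022,0.001,0,0,0],[0,0,0.028,0.001,0,0,0],[0,0,0.031,0.001,0,0,0],[0,0,0.031,0.001,0,0,0]]' 60
python3 -m pendant '[[0,0,0.002,0,0,0,0],[0,0,0.0035,0,0,0,0],[0,0,0.0035,0,0,0,0]]' 60
```

```text
t: 11.98
eef_pos: [0.5359, 0.19, 0.0343]
tool_rot: [-90.2, 0.0, -89.9]
wrist_force: [0.5, 0.3, -1.0]
finger_gap: 0.149
t: 12.23
eef_pos: [0.5368, 0.1905, 0.0321]
tool_rot: [-90.0, 0.1, -89.9]
wrist_force: [0.3, -0.4, 1.4]
finger_gap: 0.146
```

```bash
python3 -m pendant '[[0,0,0.001,0,0,0,0],[0,0,0.002,0,0,0,0],[0,0,0.002,0,0,0,0]]' 40
```

```text
t: 12.48
eef_pos: [0.5371, 0.1905, 0.0309]
tool_rot: [-90.0, 0.1, -90.0]
wrist_force: [-0.2, -1.8, 9.8]
finger_gap: 0.146
```

Floor contact (9.8 N). Open, wait, back off.

```bash
python3 -m pendant '[[0.02,0,-0.001,0,0,0,0],[0.035,0,-0.001,0,0,0,0],[0.045,0,-0.001,0,0,0,0],[0.045,0,-0.001,0,0,0,0],[0.045,0,-0.02,0,0,0,0],[0.045,0,-0.05,0,0,0,0],[0.045,0,-0.09,0,0,0,0],[0.045,0,-0.13,0,0,0,0],[0.045,0,-0.17,0,0,0,0],[0.045,0,-0.17,0,0,0,0]]' 40
python3 - <<'E'
from geo import *
d=snap("wrist");C=cloud(d)
cv2.imwrite("pics/w12.png",d["pixels"][:,:,::-1])
m=(np.abs(C[...,0]-tray[0])<.06)&(C[...,1]>tray[1]+.015)&(C[...,1]<tray[1]+.05)&(C[...,2]<.03)&(C[...,2]>0)
A=np.c_[C[m][:,:2]-tray,np.ones(m.sum())];print("plane",np.linalg.lstsq(A,C[m][:,2],rcond=None)[0],m.sum())
d=snap("top");np.savez("pics/t12.npz",**d);cv2.imwrite("pics/t12.png",cv2.resize(d["pixels"][100:280,200:480,::-1],None,fx=2.8,fy=2.8))
go(lev(1.3)+[0,0,.12],down(ys+180));go(lev(1.3)+[0,0,.12],down(ys))
print(bot.sense()["joint_positions"].round(1))
E
```

```text
t: 13.32
eef_pos: [0.5405, 0.1925, 0.2078]
tool_rot: [-89.4, 0.3, -89.9]
wrist_force: [1.4, 0.8, -0.1]
finger_gap: 0.527
plane [-0.000649   -0.03854274  0.01332204] 3494
shift [0.2847, -0.0476, -0.0738] turn [-0.0003, 1.6917, -0.0036]
shift [0.2847, -0.0476, -0.0738] turn [-0.0035, -1.4499, 0.0003]
[ -3.2  22.7 -28.5 104.8  12.9  55.5 -37.1]
```

View pics/w12.png

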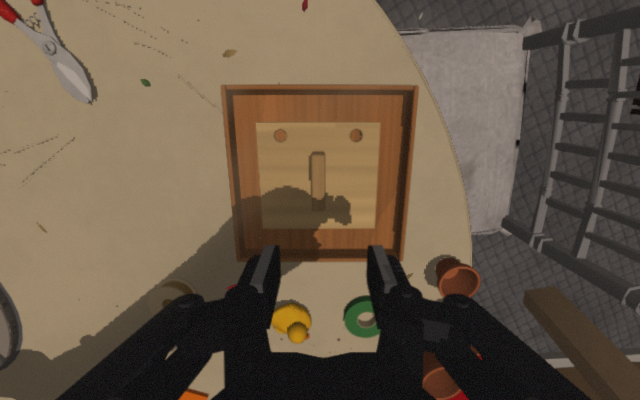

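View pics/t12.png

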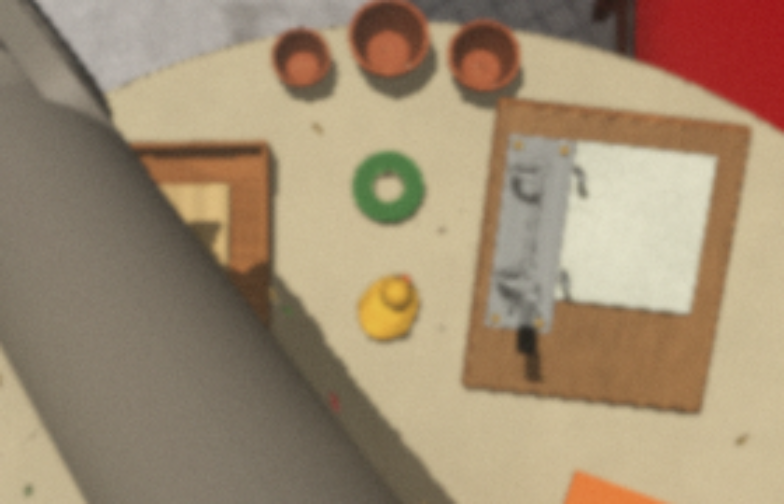

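The board lies centred and flat in the tray (fitted top about 13 mm up), the arches are still open, and the duck, tape and pots are in place. Back to the lever.

```bash
python3 -m pendant '[[0.05,0.02,-0.02,-0.005,0,0.12,0],[0.05,0.05,-0.02,-0.012,0,0.24,0],[0.05,0.08,-0.02,-0.02,0,0.36,0],[0.05,0.11,-0.02,-0.028,0,0.48,0],[0.05,0.14,-0.02,-0.036,0,0.6,0],[0.05,0.17,-0.02,-0.044,0,0.72,0],[0.05,0.2,-0.02,-0.052,0,0.84,0],[0.05,0.23,-0.02,-0.06,0,0.96,0],[0.05,0.26,-0.02,-0.067,0,1.08,0],[0.05,0.285,-0.02,-0.074,0,1.2,0],[0.05,0.285,-0.02,-0.074,0,1.32,0],[0.05,0.285,-0.02,-0.074,0,1.44,0]]' 40
python3 - <<'E'
from geo import *
go(lev(1.3)+[0,0,.1],down(ys+180))
E
```

```text
t: 14.42
eef_pos: [0.4612, -0.0972, 0.2178]
tool_rot: [-90.1, -0.3, -173.0]
wrist_force: [-0.6, 0.3, -0.7]
finger_gap: 0.588
shift [-0.0031, -0.0106, -0.0023] turn [0.0005, 0.2418, 0.005]
```

```bash
python3 -m pendant '[[0.05,-0.003,-0.01,-0.002,0,0.12,0.005],[0.05,-0.003,-0.01,-0.002,0,0.242,0.005],[0.05,-0.003,-0.01,-0.002,0,0.242,0.005],[0.05,-0.003,-0.01,-0.002,0,0.242,0.005],[0.05,-0.003,-0.01,-0.002,0,0.242,0.005]]' 40
python3 - <<'E'
from geo import *
d=snap("wrist");np.savez("pics/w13.npz",**d);cv2.imwrite("pics/w13.png",d["pixels"][:,:,::-1])
C=cloud(d);hsv=cv2.cvtColor(d["pixels"],cv2.COLOR_RGB2HSV)
m=(hsv[...,2]<60)&(np.linalg.norm(C-lev(1.3),axis=2)<.03)
q=(C[m]-o-[0,0,.075])@Rs*1000;print(m.sum(),np.median(q,0),q.min(0),q.max(0))
print(bot.sense()["tool_rot"]);go(lev(1.3)+[0,0,.006],down(ys+180))
E
```

```text
t: 14.83
eef_pos: [0.465, -0.0926, 0.2285]
tool_rot: [-90.1, 0.1, 173.9]
wrist_force: [-0.4, 0.8, -0.3]
finger_gap: 0.584
506 [-49.60980617  59.65054774  88.33944763] [-56.98502277  52.49474237  70.04638993] [-44.88854501  66.07545392  98.91694223]
[-9.00671997e+01  9.74437005e-02  1.73865610e+02]
shift [0.0011, 0.0943, 0.0021] turn [0.0012, 0.013, -0.0017]
```

View pics/w13.png

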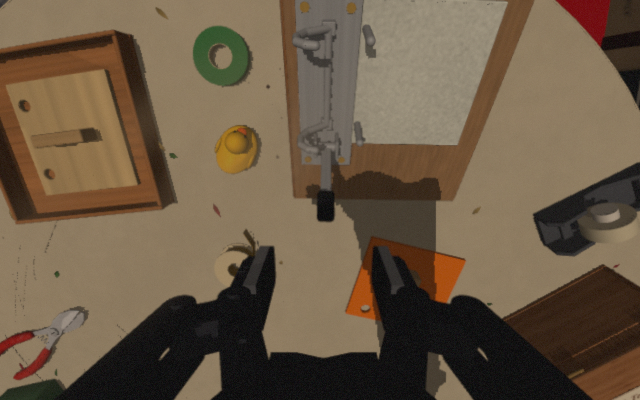

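The lever is unmoved (tip at (326,205), same reading as before) and the board lies flat in the tray at (75,135). Descend and pinch.

```bash
python3 -m pendant '[[0.05,0.001,0.03,0.001,0,0.013,0],[0.05,0.001,0.06,0.001,0,0.013,0],[0.05,0.001,0.08,0.001,0,0.013,0],[0.05,0.001,0.094,0.001,0,0.013,0],[0.05,0.001,0.094,0.001,0,0.013,0],[0.0,0.001,0.094,0.001,0,0.013,0],[0.0,0.001,0.094,0.001,0,0.013,0],[0.0,0.001,0.094,0.001,0,0.013,0],[0.0,0.001,0.094,0.001,0,0.013,0],[0.0,0.001,0.094,0.001,0,0.013,0],[0.0,0.001,0.094,0.001,0,0.013,0]]' 40
python3 - <<'E'
from geo import *
s=bot.sense();T=pose_w(s);print(s["finger_gap"],lev(1.3)-T[:3,3])
for k in range(9,-2,-1):
    print(k,(T[:3,:3].T@(lev(1.3*k/10)-lev(1.3))).round(4))
d=snap("wrist");cv2.imwrite("pics/w14.png",d["pixels"][:,:,::-1])
E
```

```text
t: 15.8
eef_pos: [0.4656, -0.0941, 0.1368]
tool_rot: [-90.0, 0.3, 172.9]
wrist_force: [-1.1, -2.8, 7.1]
finger_gap: 0.151
0.15149262501908003 [-0.00161683 -0.00032712 -0.00838699]
9 [0.0075 0.0054 0.    ]
8 [0.0141 0.0117 0.0001]
7 [0.02   0.0188 0.0001]
6 [0.0248 0.0266 0.0001]
5 [0.0286 0.0349 0.0001]
4 [0.0313 0.0437 0.0001]
3 [0.0328 0.0528 0.0001]
2 [0.0331 0.062  0.0002]
1 [0.0323 0.0711 0.0002]
0 [0.0302 0.0801 0.0002]
-1 [0.0271 0.0887 0.0002]
```

View pics/w14.png

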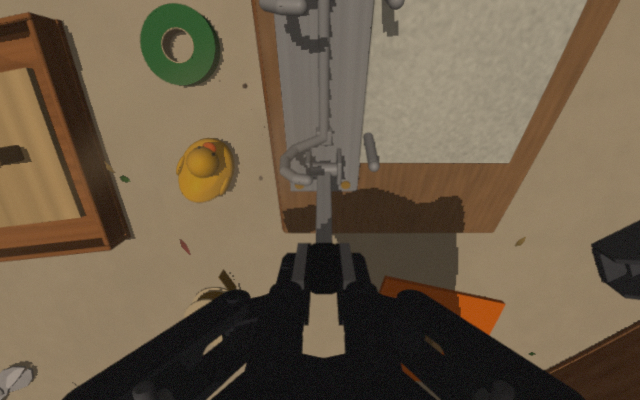

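```bash
python3 -m pendant '[[0,0.0075,0.0055,0,0,0,0],[0,0.014,0.012,0,0,0,0],[0,0.02,0.019,0,0,0,0],[0,0.025,0.0265,0,0,0,0],[0,0.0285,0.035,0,0,0,0],[0,0.031,0.044,0,0,0,0],[0,0.033,0.053,0,0,0,0],[0,0.033,0.062,0,0,0,0],[0,0.032,0.071,0,0,0,0],[0,0.030,0.080,0,0,0,0],[0,0.030,0.081,0,0,0,0],[0,0.030,0.081,0,0,0,0]]' 40
python3 - <<'E'
from geo import *
s=bot.sense();T=pose_w(s);print(s["finger_gap"],lev(0)-T[:3,3],s["wrist_force"])
d=snap("wrist");cv2.imwrite("pics/w15.png",d["pixels"][:,:,::-1])
E
```

```text
t: 16.85
eef_pos: [0.4319, -0.09, 0.0534]
tool_rot: [-90.0, -0.2, 172.9]
wrist_force: [-8.0, -1.1, -0.5]
finger_gap: 0.149
0.14869905124882657 [ 0.00255033 -0.0008877  -0.00524478] [-7.95142518 -1.14307984 -0.47053468]
```

View pics/w15.png

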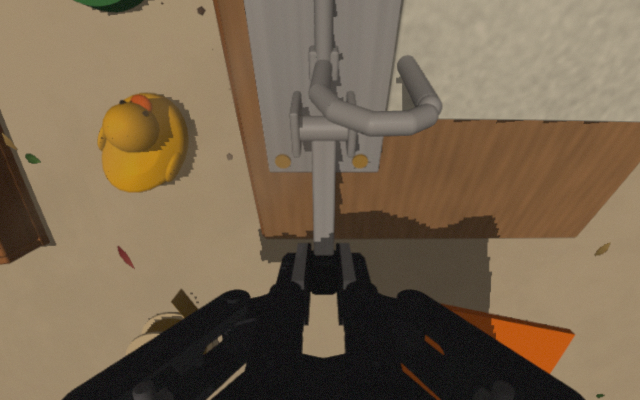

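The arches have closed over the post. Release, lift clear and inspect.

```bash
python3 -m pendant '[[0.05,0,0,0,0,0,0],[0.05,0,0,0,0,0,0],[0.05,0,0,0,0,0,0],[0.05,0,0,0,0,0,0],[0.05,0,-0.03,0,0,0,0],[0.05,0,-0.07,0,0,0,0],[0.05,0,-0.11,0,0,0,0],[0.05,0,-0.15,0,0,0,0],[0.05,0,-0.15,0,0,0,0],[0.05,0,-0.15,0,0,0,0]]' 40
python3 - <<'E'
from geo import *
d=snap("wrist");cv2.imwrite("pics/w16.png",d["pixels"][:,:,::-1])
C=cloud(d);hsv=cv2.cvtColor(d["pixels"],cv2.COLOR_RGB2HSV)
m=(hsv[...,2]<60)&(np.linalg.norm(C-lev(0),axis=2)<.025)
q=(C[m]-o-[0,0,.075])@Rs*1000;print(m.sum(),np.median(q,0),q.min(0),q.max(0))
d=snap("side");cv2.imwrite("pics/s16.png",cv2.resize(d["pixels"][130:330,200:400,::-1],None,fx=3,fy=3,interpolation=cv2.INTER_CUBIC))
d=snap("top");cv2.imwrite("pics/t16.png",d["pixels"][:,:,::-1])
E
```

```text
t: 17.73
eef_pos: [0.437, -0.0899, 0.2072]
tool_rot: [-90.1, 0.6, 173.0]
wrist_force: [-0.4, 1.3, -0.2]
finger_gap: 0.588
326 [-111.76405276   58.71888077   29.60608677] [-127.19161798   49.1084825    -0.14232527] [-100.62826532   65.66879702   31.33696329]
```

View pics/w16.png

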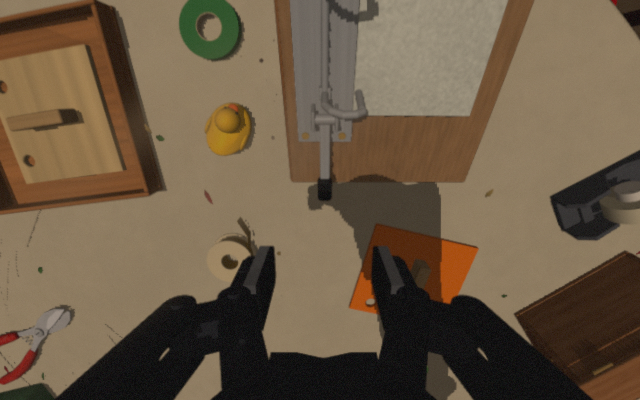

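View pics/s16.png

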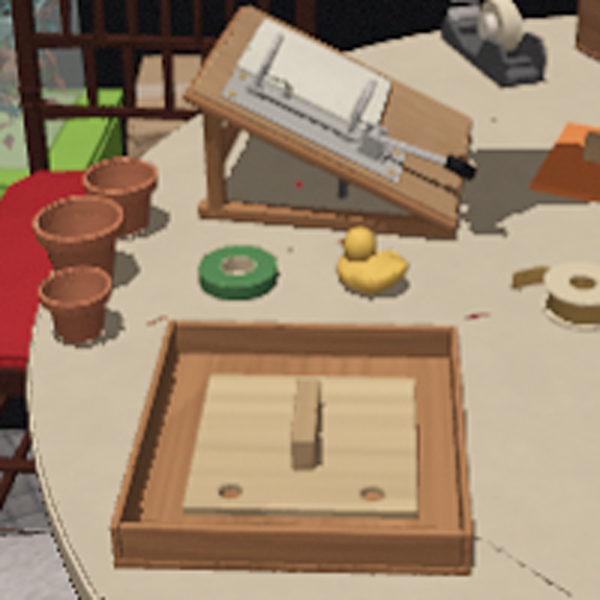

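The lever tip reads n = 29.6 mm, the same as at the start, so it is home. The rings are closed over the posts at (355,105) in the wrist view. The board lies flat in the tray, strip up, and the bystanders are in place. Handing in.

```bash
python3 -c "
from plant import bot
print(bot.sense()['wrist_force']);print(bot.close_job())"
```

```text
[ 0.41767568 -0.41057048  0.16481094]
the job is handed in; nothing more can be done
None
```

The job is done and handed in at about 18 s; the hand-in gave no verdict. I pinched the lever tip and swung it fully up, drew the plywood board off the posts and set it down in the tray. Then I pinched the lever again and pressed it home.

- **Lever and rings:** with the lever up, its tip read u ≈ -50, n ≈ 88 mm, and the arches were clear of the posts. After closing, the tip read n = 29.6 mm, the same as at the start, and the arches sat over the posts in the pictures.
- **Board:** it lies flat and centred in the tray, grip strip up, let go and never dropped. The fitted height of its top was about 13 mm against 11 mm expected. A small 0.04 rad slope in that fit looked like depth noise.
- **Bystanders:** the duck, the roll of tape and the pots look unmoved in the last pictures. I did not measure their positions again.
- **Departure from plan:** joint 6 came near its lower stop when I reached for the strip, so I gripped it about 2 to 3 degrees off square. This did not affect the lift or the placing.

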